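# Raise the light meter's sensor and trim its limit hand to the reading

### The job

Set the switching limit of the bench light meter to the light at working height: pull its telescoping sensor column straight up until the red lock button clicks out above the sleeve and holds it, then turn the black trim knob, sunk in its well in the sloping panel, until the red set hand stands right under the black needle. Leave the column locked up, let go of everything, and do not disturb the dishes and bottles beside the meter.

Things in the scene. Friction and masses are not known exactly. Their poses are not given: they have to be found in the camera images.
- console: Bench light meter, fixed to the bench: pale grey desk case with dark side cheeks, 178 deep (x) x 252 wide (y) x 100 mm high. Origin: centre of its underside on the worktop; x away from the robot, y left, z up (yaw varies). Panel slopes 0.436 rad (25 deg) up away from the robot, with the dial on the left and the knob well on the right; behind it is a flat deck at z = 97 mm. The sensor column stands clamped to the left cheek (x -15, y +152 mm).
- well_mouth (a point): Centre of the round well's mouth, in the plane of the sloping panel. Axes: x up the slope, y left, z out of the panel along the knob's axis. Well 80 mm in diameter, 34 mm deep; nothing else stands within 45 mm of its axis on the panel; the dial case beyond that stands 12 mm proud of the panel.
- trim_knob (a joint): Round black fluted trim knob on the well's axis: 26 mm in diameter, 26 mm tall from the well's floor, so its top is 8 mm below the panel face; silver cap with a red line. Value: rad, grows clockwise as seen looking into the well; free range 0 to 8 rad (stops at both ends), stiff (0.04 N m), stays where left. Each radian clockwise moves the red set hand 0.25 rad clockwise.
- dial_pivot (a point): Pivot of the needle and the set hand, under the dial's window; axes as well_mouth (x up the slope to mid-scale, z out of the dial). Scale runs 0.87 rad to either side of x.
- needle_tip (a point): Tip of the thin black needle, which shows the measured light, 72 mm from the pivot; its x axis points outward along the needle, z out of the dial. Raising the sensor to its locked height moves the needle about 0.25 rad clockwise (it sees more light). Behind the window, cannot be touched.
- set_hand_tip (a point): Tip of the red set hand (broad red end), the switching limit, 72 mm from the pivot; its x axis points outward along the hand, z out of the dial. Behind the window; moved only by the trim knob. It starts anticlockwise (left) of the needle.
- sensor_head (a point): Centre of the black cylindrical sensor head, 40 mm in diameter, 26 mm tall with a white diffuser dome (6 mm) above it; z up. It sits on the steel column; when down it stands with its underside 6 mm above the rim of the fixed sleeve (25 mm in diameter, with a 29 mm collar, rim 150 mm above the worktop, 50 mm above the console). Moves with the column.
- mast (a joint): Height of the telescoping sensor column, m: 0 when down, hard stop at 0.075. Weighs 110 to 200 g and sinks back down when let go, unless locked.
- lock_button (a joint): Red sprung lock button, 8 mm, on the column's robot side; value in m it stands out: 0 while inside the sleeve, 0.005 when sprung out, which happens as the column passes about 0.070. It then rests on the sleeve's rim and holds the column at about 0.070.
- seedling_dish: Closed petri dish, 61 mm across, 16 mm high, right of the meter; origin centre of its underside. Bystander.
- seedling_dish_b: Second closed petri dish, 61 mm across, 16 mm high, right of the meter and farther back; origin centre of its underside. Bystander.
- flask: Glass conical flask, 63 mm across, 105 mm high, left of the meter; origin centre of its underside. Bystander.
- dropper_bottle: Amber dropper bottle, 34 mm across, 129 mm high, left of the meter; origin centre of its underside. Bystander.

How it is judged:
By the outcome, as a careful person would: the job done as asked, in the order asked, and still so for the second after the job is handed in, with the robot touching nothing.
It also fails if it takes over 64 s, if anything falls off the work surface, if the arm or the gripper's body presses on something with over 40 N, if the wrist force passes 120 N, or if a joint passes its speed limit or range.

### The arm

A 6-joint arm with a two-finger parallel gripper is mounted at the origin on a cart in front of the work surface, level with it; the furniture and walls round the work are solid. World frame = base frame: x ahead of the robot, y to its left, z up, the work surface at z = 0. Lengths are in m, angles in rad, forces in N, time in s.
With the tool pointing down it reaches from about 0.3 to 0.85 m from the base axis. Payload 4.2 kg.
Tool frame: the origin (TCP) lies at the centre of the arm's flange, where the gripper is bolted on; the fingertips stand 191 mm ahead of it and the grasp point (between the pads) lies 172 mm ahead of it; z points along the fingers, y is the direction in which the jaws open and shut (so a half turn about z gives the same grasp; the last joint's range is limited). The gripper opens to 91 mm and grips with 3 to 60 N. Pads are 32 mm wide; open, the fingers measure 118 mm over their backs; the gripper's body (76 mm by 178 mm) begins 60 mm behind the grasp point.
Start: joints at [-1.19, 0.32, 1.565, -0, 1.257, -0.02], TCP at [0.224, -0.529, 0.405] pointing down, gripper open.
Joint ranges: [-3.11, 3.11], [-0.84, 2.01], [0.21, 2.61], [-1.34, 4.49], [0.05, 2.63], [-2.56, 2.56]. Speed limits (rad/s): [2.57, 2.57, 3.14, 3.14, 3.14, 3.14].

### API

Orientations are given as a 3x3 rotation matrix whose columns are the frame's x, y, z axes.
In Python, from rig import sensors, viewer, job gives the robot as it stands. The module is installed in compiled form; this text tells all that it offers.
- The arm moves only by the tool step_arm, never from a script. Its argument "motion" is a list of rows, each an object of numbers: "ax", "ay", "az": the turn, a rotation vector about the tool's x, y, z in degrees; "x", "y", "z": the shift along the tool's x, y, z in m; "fingers": the opening, from 0 (shut) to 1 (fully open). In form: [{"ax": .., "ay": .., "az": .., "x": .., "y": .., "z": .., "fingers": ..}, ...]. A call has 1 to 8 rows; each row is the pose to reach, as a shift and turn from the pose commanded when the call began, along the tool's axes at that moment; what a row does not reach only later rows make up. A row lasts 1/10 s, in which the tool goes at most 50 mm and 8.59 degrees, less where a joint would pass 70% of its speed; a pose out of reach is approached as far as the arm can. A call with a gripper value outside its range is refused whole. The fingers move at their own pace and stop on an object; "newtons" is the grip in N (left out, the last holds). Time passes only in rows, so rows that repeat a pose let the fingers close. It gives the time, the measured TCP pose, the force and the opening at its end, in the units of the state.
- sensors.state(): the state, without advancing time (a new reading comes with each control period).
- viewer.read_camera(name): name is "side" or "top"; returns a dict with "pixels" (384x512x3 uint8, red, green, blue), "depth" (384x512 float32, m along the optical axis (not along the pixel's ray), 0 where there is no reading), "K" (3x3 intrinsics, pixels), "dist" ([k1, k2, p1, p2, k3] as OpenCV has them; the pictures are not rectified), "T" (4x4, takes a point from camera to world coordinates). Camera axes: x right, y up, looking along -z (the intrinsics and any distortion apply to the point x, -y, -z); pixel columns grow to the right and rows downward; lengths in m; the calibration is good to about 2 mm. A picture is of the moment at which its call begins.
- job.job_done(): hands the job in, once; it reports no verdict.
The state is a dict: "t": time; "q": joint angles; "joint_vel": joint speeds; "effort": joint torques, N m; "position": TCP position; "orientation": TCP orientation; "wrist_force": force on the tool from outside, world axes, zero at the start; "moment": the same for the moment, N m; "gripper_width": finger opening in m.
Only numpy, scipy, OpenCV 4.12 (cv2) and the standard library are available. Lean on these libraries where they do the work, as an engineer would, in place of code of your own. Each camera call takes 0.05 s, during which the arm holds its last target. There are 200 camera calls.

## Working session

There is one attempt and no reset: what is moved stays moved. The work goes in short steps, Python scripts to look and compute and a tool call to move; the robot and the scene stay as the last step left them, time stands still between calls to the robot, and variables do not carry over. Pictures are saved under pics/ and viewed, about 8 in all and at most 12, crops included, and the job is handed in when it is done.

Besides the shell and the picture viewer there is one more tool, called after "Call:" by a JSON object that holds its "name" and its "arguments". step_arm: Moves the arm, as the interface text tells. Its arguments: {"type":"object","properties":{"motion":{"type":"array","items":{"type":"object","properties":{"ax":{"type":"number"},"ay":{"type":"number"},"az":{"type":"number"},"x":{"type":"number"},"y":{"type":"number"},"z":{"type":"number"},"fingers":{"type":"number"}}}},"newtons":{"type":"number"}},"required":["motion"]}

```bash
mkdir -p pics; cat > h.py <<'E'
import numpy as np, cv2
from rig import sensors, viewer, job
def cam(n):
    c=viewer.read_camera(n); c['K']=np.array(c['K']);c['T']=np.array(c['T']);c['dist']=np.array(c['dist'],float);return c
def save(c,name,crop=None,s=1):
    p=c['pixels'][:,:,::-1]
    if crop: u0,v0,u1,v1=crop; p=p[v0:v1,u0:u1]
    if s!=1: p=cv2.resize(p,None,fx=s,fy=s,interpolation=cv2.INTER_CUBIC)
    cv2.imwrite('pics/'+name+'.png',p)
def rays(c,uv):
    n=cv2.undistortPoints(np.array(uv,float).reshape(-1,1,2),c['K'],c['dist']).reshape(-1,2)
    d=np.c_[n[:,0],-n[:,1],-np.ones(len(n))]
    return c['T'][:3,3], d@c['T'][:3,:3].T
def plane(c,uv,p0,n):
    o,d=rays(c,uv); n=np.array(n,float); t=((np.array(p0)-o)@n)/(d@n); return o+d*t[:,None]
def pts(c,uv):
    uv=np.array(uv).reshape(-1,2).astype(int); o,d=rays(c,uv); return o+d*c['depth'][uv[:,1],uv[:,0]][:,None]
def proj(c,P):
    P=np.atleast_2d(P); q=(P-c['T'][:3,3])@c['T'][:3,:3]; q=q*[1,-1,-1]
    return cv2.projectPoints(q,np.zeros(3),np.zeros(3),c['K'],c['dist'])[0].reshape(-1,2)
E
python3 - <<'E'
from h import *
np.set_printoptions(precision=3,suppress=True)
for n in('side','top'):
    c=cam(n); save(c,n+'0',s=1.5); print(n,c['T'],c['K'],c['dist'],c['depth'].min(),c['depth'].max())
print(sensors.state())
E
```

```text
side [[-0.974  0.123 -0.188  0.288]
 [-0.225 -0.523  0.822  0.984]
 [ 0.002  0.843  0.537  0.765]
 [ 0.     0.     0.     1.   ]] [[424.141   0.    255.695]
 [  0.    424.141 193.834]
 [  0.      0.      1.   ]] [0.039 0.    0.    0.    0.   ] 0.0 2.8014517
top [[ 0.005  0.995 -0.104  0.372]
 [-1.     0.007  0.013  0.066]
 [ 0.014  0.104  0.994  1.439]
 [ 0.     0.     0.     1.   ]] [[449.149   0.    251.41 ]
 [  0.    449.149 189.977]
 [  0.      0.      1.   ]] [-0.098  0.     0.     0.     0.   ] 0.0 2.3100865
{'t': 0.1, 'q': array([-1.19 ,  0.32 ,  1.566, -0.   ,  1.257, -0.02 ]), 'joint_vel': array([-0.   , -0.   , -0.004,  0.001,  0.001,  0.   ]), 'effort': array([  0.   , -41.333, -23.251,   0.073,   0.042,  -0.   ]), 'position': array([ 0.224, -0.529,  0.404]), 'orientation': array([[ 0.921,  0.39 , -0.001],
       [ 0.39 , -0.921,  0.001],
       [ 0.   , -0.002, -1.   ]]), 'wrist_force': array([-0.683, -0.066, -0.74 ]), 'moment': array([-0.023,  0.008,  0.036]), 'gripper_width': 0.09117315372273417}
```

View pics/side0.png

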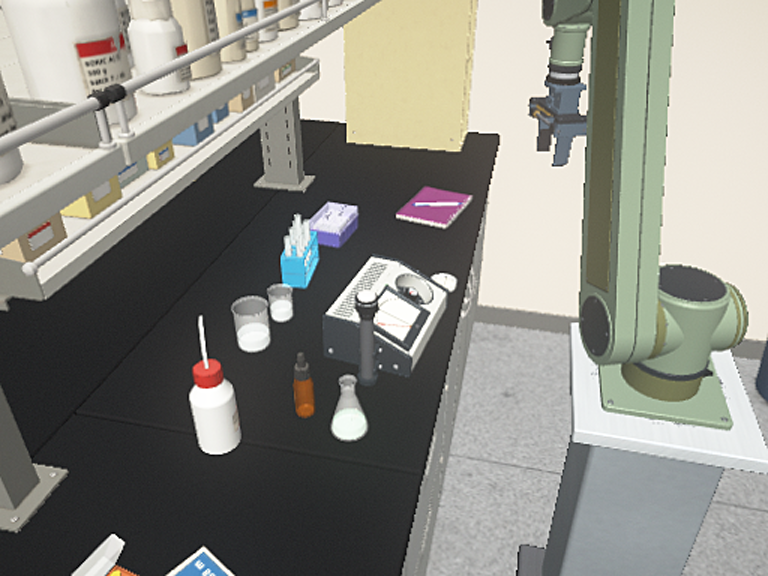

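View pics/top0.png

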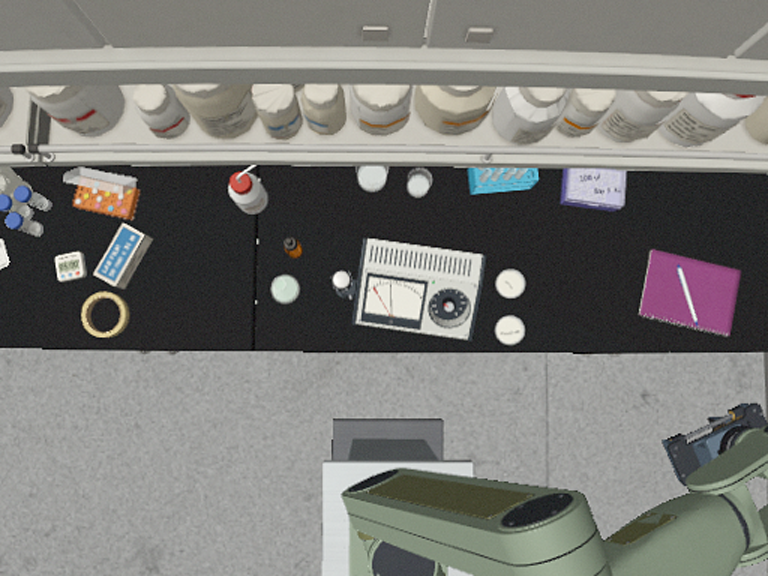

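The top view shows the meter at about (420,290) in the 1.5x picture, with the sensor head at (342,280), the well at (449,307), the dishes at (510,283) and (510,330), the flask at (285,289) and the bottle at (292,248). The side view shows the column at (367,300).

```bash
python3 - <<'E'
from h import *
np.set_printoptions(precision=4,suppress=True)
c=cam('top'); save(c,'top1',(205,145,355,240),5)
v,u=np.mgrid[150:240,215:350]; uv=np.c_[u.ravel(),v.ravel()]
P=pts(c,uv)
m=(abs(P[:,2]-.097)<.006)&(P[:,0]>.3)
d=P[m]; print(m.sum(), d.min(0),d.max(0),d[:,2].mean())
# everything between z .03 and .11
m2=(P[:,2]>.02)&(P[:,2]<.115)
im=np.zeros(c['depth'].shape,np.uint8); im[uv[m2][:,1],uv[m2][:,0]]=255
n,l,st,ce=cv2.connectedComponentsWithStats(im); print(st,ce)
im=np.zeros(c['depth'].shape,np.uint8); im[uv[m][:,1],uv[m][:,0]]=255
n,l,st,ce=cv2.connectedComponentsWithStats(im);k=1+st[1:,4].argmax()
pp=np.argwhere(l==k)[:,::-1]; w=plane(c,pp,[0,0,.097],[0,0,1])
r=cv2.minAreaRect((w[:,:2]*1000).astype(np.float32)); print('deck',r, cv2.boxPoints(r))
# slope plane normal
s=(P[:,2]>.045)&(P[:,2]<.09)
S=P[s]; A=np.c_[S[:,:2],np.ones(len(S))]
w_=np.ones(len(S),bool)
for _ in range(8):
    co=np.linalg.lstsq(A[w_],S[w_,2],rcond=None)[0]; r_=S[:,2]-A@co; w_=abs(r_)<.004
print('slope',co,w_.sum(),np.arctan(np.hypot(*co[:2])),np.arctan2(co[1],co[0]))
# head
h=P[(P[:,2]>.15)&(P[:,2]<.21)]; print('head',h.mean(0),h.max(0),h.min(0),len(h))
E
```

```text
2194 [ 0.4869 -0.1713  0.091 ] [0.6104 0.0888 0.103 ] 0.09674387180368695
[[     0      0    512    384 191773]
 [   227    158     98     69   4778]
 [   339    181      1      1      1]
 [   338    183      1      1      1]
 [   335    185      1      1      1]
 [   340    184      2      2      2]
 [   345    184      1      1      1]
 [   332    186      1      1      1]
 [   332    188      1      1      1]
 [   341    188      2      2      2]
 [   347    188      2      1      2]
 [   342    190      3      3      5]
 [   336    193      1      2      2]
 [   334    195      1      1      1]
 [   344    194      1      1      1]
 [   339    197      1      1      1]
 [   344    196      1      1      1]
 [   340    211      1      1      1]
 [   342    210      2      2      2]
 [   335    212      1      1      1]
 [   340    213      4      3      4]
 [   332    215      1      1      1]
 [   335    214      1      1      1]
 [   335    216      1      1      1]
 [   338    216      5      3      5]
 [   347    217      2      2      2]
 [   333    219      1      1      1]

[... 931 characters left out ...]
14.    ]
 [335.     216.    ]
 [340.     217.    ]
 [347.5    217.5   ]
 [333.     219.    ]
 [331.     220.    ]
 [333.     221.    ]
 [335.     221.    ]
 [343.     221.    ]
 [332.     223.    ]
 [336.     223.    ]
 [346.     222.    ]
 [348.     223.    ]
 [334.     225.    ]
 [337.5    225.    ]
 [337.     227.    ]
 [341.     227.3333]]
deck ((540.9895629882812, -39.890167236328125), (253.19146728515625, 107.5385971069336), 82.21089172363281) [[ 470.5592 -158.0307]
 [ 577.1056 -172.6051]
 [ 611.4199   78.2503]
 [ 504.8735   92.8248]]
slope [ 0.3865  0.0165 -0.1088] 900 0.36911494638908593 0.04268517360152391
head [0.5149 0.117  0.1844] [0.536  0.1353 0.1936] [0.4964 0.0985 0.1624] 164
```

View pics/top1.png

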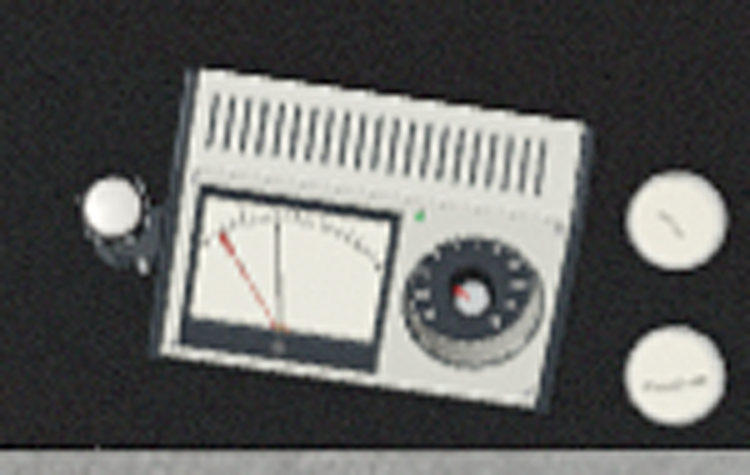

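The crop shows the head dome at (112,205), the needle tip at (277,217), the red hand tip at (222,235), the pivot near (282,333) and the well centred near (473,303). Next I'll measure the panel plane, the well and the two hand angles.

```bash
cat >> h.py <<'E'
yaw=-0.136; X=np.array([np.cos(yaw),np.sin(yaw),0]); Y=np.array([-np.sin(yaw),np.cos(yaw),0]); Z=np.array([0,0,1.])
th=0.436; S=np.cos(th)*X+np.sin(th)*Z; N=-np.sin(th)*X+np.cos(th)*Z
O=np.array([.5061,-.0353,0])
def delta(p,R=None):
    "tool-frame shift (m) and turn (deg) to reach p,R"
    from scipy.spatial.transform import Rotation as Ro
    s=sensors.state(); R0=s['orientation']; 
    a=np.zeros(3) if R is None else Ro.from_matrix(R0.T@R).as_rotvec(degrees=True)
    return R0.T@(np.array(p)-s['position']),a
E
python3 - <<'E'
from h import *
np.set_printoptions(precision=4,suppress=True)
for n in('top','side'):
    c=cam(n); px=c['pixels'].astype(int); h,w=c['depth'].shape
    v,u=np.mgrid[0:h,0:w]; uv=np.c_[u.ravel(),v.ravel()]
    P=pts(c,uv); L=(P-O)@np.c_[X,Y,Z]; 
    g=px.reshape(-1,3); bright=(g.min(1)>150)
    # panel grey on local region x -80..0
    m=(L[:,0]>-.08)&(L[:,0]<.0)&(L[:,1]<.0)&(L[:,1]>-.115)&(L[:,2]>.03)&(L[:,2]<.12)
    e=P@N; 
    eb=e[m]; hist=np.histogram(eb,bins=np.arange(eb.min(),eb.max(),.002)); k=hist[0].argmax()
    off=np.median(eb[abs(eb-hist[1][k])<.004]); print(n,'panel offset',off,'deck crease x',(.097/np.cos(th)-off/np.cos(th)+ (O@X)*0), 'n',m.sum())
    # well: pixels in region deeper than panel by >5 mm and within knob region -> footprint on panel plane
    q=plane(c,uv,off*N,N); Lq=np.c_[(q-O)@S,(q-O)@Y]
    mm=m&(e<off-.006); mk=np.zeros((h,w),np.uint8); mk[v.ravel()[mm],u.ravel()[mm]]=255
    cn=max(cv2.findContours(mk,0,2)[0],key=cv2.contourArea).reshape(-1,2)
    qq=plane(c,cn,off*N,N); A=np.c_[qq@S,qq@Y]*1000
    (cx,cy),r=cv2.minEnclosingCircle(A.astype(np.float32)); el=cv2.fitEllipse(A.astype(np.float32))
    C=(el[0][0]*S+el[0][1]*Y)/1000+off*N
    print('well',cx,cy,r,el,'world',C,'local',(C-O)@np.c_[X,Y,Z])
    hm=(L[:,0]>-.05)&(L[:,0]<.02)&(L[:,1]<.19)&(L[:,1]>.12)&(L[:,2]>.165)&(L[:,2]<.21)
    print('head',P[hm].min(0),P[hm].max(0),P[hm].mean(0))
E
```

```text
top panel offset -0.13893706739845818 deck crease x 0.2602874306397108 n 905
well 467.12896728515625 -33.7292594909668 39.42264175415039 ((462.8358459472656, -32.10223388671875), (64.058349609375, 81.034423828125), 1.2197691202163696) world [ 0.4694 -0.0966  0.0695] local [-0.028  -0.0657  0.0695]
head [0.4965 0.0985 0.1667] [0.5353 0.1353 0.1945] [0.5151 0.1171 0.1846]
side panel offset -0.1388423882556186 deck crease x 0.26018297994403755 n 568
well 466.8559875488281 -34.07352828979492 37.66073989868164 ((462.2154846191406, -34.2074089050293), (58.023109436035156, 69.56028747558594), 12.74061393737793) world [ 0.4686 -0.0986  0.0693] local [-0.0286 -0.0679  0.0693]
head [0.4979 0.1026 0.165 ] [0.537  0.1379 0.1901] [0.5155 0.1253 0.1805]
```

Call:
{"name": "step_arm", "arguments": {"motion": [{"x": 0.515,"y": -0.483,"z": -0.025,"fingers": 1},{"x": 0.515,"y": -0.483,"z": -0.025},{"x": 0.515,"y": -0.483,"z": -0.025},{"x": 0.515,"y": -0.483,"z": -0.025},{"x": 0.515,"y": -0.483,"z": -0.025},{"x": 0.515,"y": -0.483,"z": -0.025},{"x": 0.515,"y": -0.483,"z": -0.025},{"x": 0.515,"y": -0.483,"z": -0.025}]}}

```text
schema error: expected keys ax, ay, az, x, y, z, fingers
```

Call:
{"name": "step_arm", "arguments": {"motion": [{"ax": 0,"ay": 0,"az": 0,"x": 0.515,"y": -0.483,"z": -0.025,"fingers": 1},{"ax": 0,"ay": 0,"az": 0,"x": 0.515,"y": -0.483,"z": -0.025,"fingers": 1},{"ax": 0,"ay": 0,"az": 0,"x": 0.515,"y": -0.483,"z": -0.025,"fingers": 1},{"ax": 0,"ay": 0,"az": 0,"x": 0.515,"y": -0.483,"z": -0.025,"fingers": 1},{"ax": 0,"ay": 0,"az": 0,"x": 0.515,"y": -0.483,"z": -0.025,"fingers": 1},{"ax": 0,"ay": 0,"az": 0,"x": 0.515,"y": -0.483,"z": -0.025,"fingers": 1},{"ax": 0,"ay": 0,"az": 0,"x": 0.515,"y": -0.483,"z": -0.025,"fingers": 1},{"ax": 0,"ay": 0,"az": 0,"x": 0.515,"y": -0.483,"z": -0.025,"fingers": 1}]}}

```text
t: 1.05
position: [0.3863, -0.1619, 0.4192]
orientation: [[0.921, 0.39, 0.001], [0.39, -0.921, -0.0], [0.001, 0.001, -1.0]]
wrist_force: [1.1, -0.7, 0.4]
gripper_width: 0.0911
```

```bash
cat > dial.py <<'E'
from h import *
np.set_printoptions(precision=4,suppress=True)
OFF=-.1389
def cap(c):
    # silver cap/red line: inside r<12mm of well axis at plane off-8mm
    h,w=c['depth'].shape; v,u=np.mgrid[0:h,0:w]; uv=np.c_[u.ravel(),v.ravel()]
    q=plane(c,uv,(OFF-.008)*N,N); a=np.c_[q@S,q@Y]*1000; r=np.hypot(a[:,0]-467,a[:,1]+33.9)
    g=c['pixels'].reshape(-1,3).astype(int); m=(r<14)&(g.max(1)>110)
    return a[m].mean(0), m.sum(), uv[m].mean(0)
def hands(c,zoff=.010):
    # rectify the dial plane, 4 px/mm: cols = -Y, rows = -S
    s=4; W,H=110,100; b0,a0=75,545   # left edge y(mm), top S(mm)
    j,i=np.meshgrid(np.arange(W*s),np.arange(H*s)); A=(a0-i/s)/1000;B=(b0-j/s)/1000
    P=A[...,None]*S+B[...,None]*Y+(OFF+zoff)*N
    uv=proj(c,P.reshape(-1,3)).astype(np.float32).reshape(H*s,W*s,2)
    return cv2.remap(c['pixels'],uv,None,cv2.INTER_CUBIC)
E
python3 - <<'E'
from dial import *
ims=[]
for n in('top','side'):
    c=cam(n); print(n,cap(c)); ims.append(hands(c))
cv2.imwrite('pics/dial0.png',cv2.resize(np.hstack(ims)[:,:,::-1],(800,364)))
print(sensors.state()['position'])
E
```

```text
top (array([464.3715, -32.8755]), np.int64(39), array([298.7179, 204.1026]))
side (array([467.5626, -35.9118]), np.int64(29), array([274.8276, 193.8276]))
[ 0.3876 -0.1594  0.4193]
```

View pics/dial0.png

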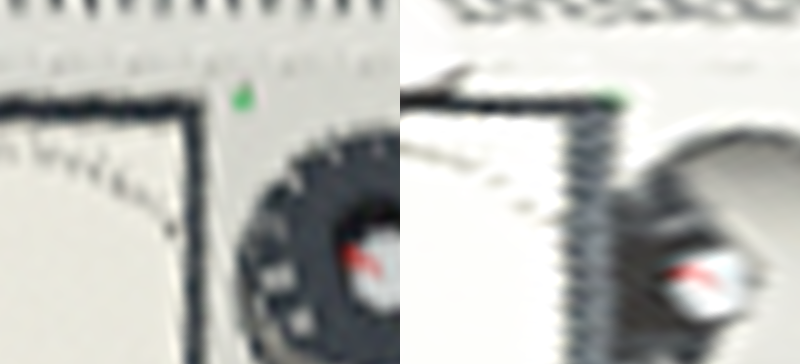

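Call:
{"name": "step_arm", "arguments": {"motion": [{"ax": 0,"ay": 0,"az": 0,"x": 0.225,"y": -0.206,"z": -0.01,"fingers": 1},{"ax": 0,"ay": 0,"az": 0,"x": 0.225,"y": -0.206,"z": -0.01,"fingers": 1},{"ax": 0,"ay": 0,"az": 0,"x": 0.225,"y": -0.206,"z": -0.01,"fingers": 1},{"ax": 0,"ay": 0,"az": 0,"x": 0.225,"y": -0.206,"z": -0.01,"fingers": 1},{"ax": 0,"ay": 0,"az": 0,"x": 0.225,"y": -0.206,"z": -0.01,"fingers": 1},{"ax": 0,"ay": 0,"az": 0,"x": 0.225,"y": -0.206,"z": -0.01,"fingers": 1},{"ax": 0,"ay": 0,"az": 0,"x": 0.225,"y": -0.206,"z": -0.01,"fingers": 1},{"ax": 0,"ay": 0,"az": 0,"x": 0.225,"y": -0.206,"z": -0.01,"fingers": 1}]}}

```text
t: 1.95
position: [0.5134, 0.1139, 0.4283]
orientation: [[0.92, 0.392, -0.001], [0.392, -0.92, -0.001], [-0.001, 0.0, -1.0]]
wrist_force: [-0.0, -0.1, -0.2]
gripper_width: 0.0914
```

```bash
python3 -c "
from h import *
np.set_printoptions(precision=4,suppress=True)
s=sensors.state();print(s['position'],s['orientation'],s['q'],delta([.514,.118,.348]))"
```

```text
[0.5134 0.1139 0.4283] [[ 0.92    0.3919 -0.0011]
 [ 0.3919 -0.92   -0.001 ]
 [-0.0014  0.0005 -1.    ]] [ 0.1967  0.2278  1.6337 -0.0008  1.2813  1.3651] (array([ 0.0023, -0.0035,  0.0803]), array([0., 0., 0.]))
```

The dial picture cut off most of the dial because my window was set too far right. I'll shift it next time. Now I'll lower the gripper over the head and close it.

Call:
{"name": "step_arm", "arguments": {"motion": [{"ax": 0,"ay": 0,"az": 0,"x": 0.002,"y": -0.0035,"z": 0.02,"fingers": 1},{"ax": 0,"ay": 0,"az": 0,"x": 0.002,"y": -0.0035,"z": 0.04,"fingers": 1},{"ax": 0,"ay": 0,"az": 0,"x": 0.002,"y": -0.0035,"z": 0.06,"fingers": 1},{"ax": 0,"ay": 0,"az": 0,"x": 0.002,"y": -0.0035,"z": 0.075,"fingers": 1},{"ax": 0,"ay": 0,"az": 0,"x": 0.002,"y": -0.0035,"z": 0.08,"fingers": 1},{"ax": 0,"ay": 0,"az": 0,"x": 0.002,"y": -0.0035,"z": 0.08,"fingers": 0.65},{"ax": 0,"ay": 0,"az": 0,"x": 0.002,"y": -0.0035,"z": 0.08,"fingers": 0.55},{"ax": 0,"ay": 0,"az": 0,"x": 0.002,"y": -0.0035,"z": 0.08,"fingers": 0.55}], "newtons": 25}}

```text
t: 2.75
position: [0.5136, 0.1172, 0.3499]
orientation: [[0.921, 0.39, 0.002], [0.39, -0.921, 0.0], [0.002, 0.001, -1.0]]
wrist_force: [0.6, 0.5, -0.5]
gripper_width: 0.0698
```

Call:
{"name": "step_arm", "arguments": {"motion": [{"ax": 0,"ay": 0,"az": 0,"x": 0,"y": 0,"z": 0,"fingers": 0.3},{"ax": 0,"ay": 0,"az": 0,"x": 0,"y": 0,"z": 0,"fingers": 0.3},{"ax": 0,"ay": 0,"az": 0,"x": 0,"y": 0,"z": 0,"fingers": 0.3},{"ax": 0,"ay": 0,"az": 0,"x": 0,"y": 0,"z": 0,"fingers": 0.3},{"ax": 0,"ay": 0,"az": 0,"x": 0,"y": 0,"z": 0,"fingers": 0.3}], "newtons": 25}}

```text
t: 3.25
position: [0.5137, 0.117, 0.349]
orientation: [[0.92, 0.391, 0.001], [0.391, -0.92, -0.002], [0.0, 0.003, -1.0]]
wrist_force: [1.7, -5.1, 0.7]
gripper_width: 0.0394
```

```bash
python3 -c "
from h import *
np.set_printoptions(precision=4,suppress=True)
s=sensors.state();print(s)
c=cam('side');save(c,'grip',(150,90,350,270),4)"
```

```text
{'t': 3.25, 'q': array([ 0.2028,  0.2875,  1.7606, -0.0028,  1.0928,  1.3733]), 'joint_vel': array([ 0.0002, -0.0007, -0.0005,  0.0004, -0.0001, -0.0016]), 'effort': array([  2.7034, -37.7115, -21.1103,   1.4309,   0.1193,   0.0112]), 'position': array([0.5137, 0.117 , 0.349 ]), 'orientation': array([[ 0.9205,  0.3908,  0.0011],
       [ 0.3908, -0.9205, -0.0023],
       [ 0.0002,  0.0026, -1.    ]]), 'wrist_force': array([ 1.6843, -5.1359,  0.7457]), 'moment': array([-0.796 , -0.2712, -0.0334]), 'gripper_width': 0.03941079148695345}
```

View pics/grip.png

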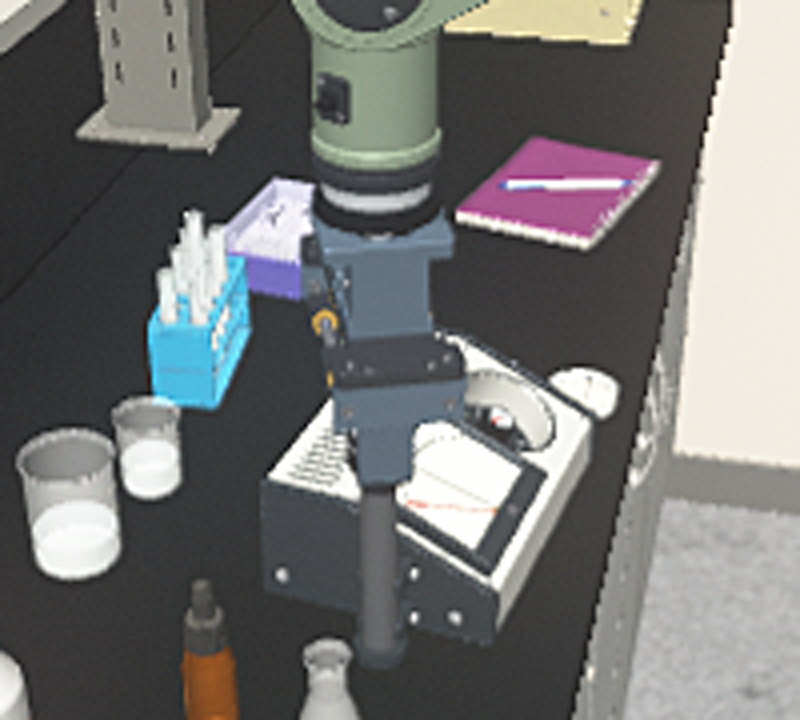

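The picture shows the fingers closed round the head above the sleeve at about (380,470). The opening of 39.4 mm fits the 40 mm head. I'll ease the sideways load and raise the column.

Call:
{"name": "step_arm", "arguments": {"motion": [{"ax": 0,"ay": 0,"az": 0,"x": 0,"y": 0.001,"z": -0.005,"fingers": 0.3},{"ax": 0,"ay": 0,"az": 0,"x": 0,"y": 0.001,"z": -0.015,"fingers": 0.3},{"ax": 0,"ay": 0,"az": 0,"x": 0,"y": 0.001,"z": -0.025,"fingers": 0.3},{"ax": 0,"ay": 0,"az": 0,"x": 0,"y": 0.001,"z": -0.035,"fingers": 0.3},{"ax": 0,"ay": 0,"az": 0,"x": 0,"y": 0.001,"z": -0.045,"fingers": 0.3},{"ax": 0,"ay": 0,"az": 0,"x": 0,"y": 0.001,"z": -0.055,"fingers": 0.3},{"ax": 0,"ay": 0,"az": 0,"x": 0,"y": 0.001,"z": -0.065,"fingers": 0.3},{"ax": 0,"ay": 0,"az": 0,"x": 0,"y": 0.001,"z": -0.065,"fingers": 0.3}], "newtons": 25}}

```text
t: 4.1
position: [0.5136, 0.1166, 0.4157]
orientation: [[0.921, 0.39, 0.002], [0.39, -0.921, -0.0], [0.001, 0.001, -1.0]]
wrist_force: [1.2, -2.8, -0.5]
gripper_width: 0.0394
```

Call:
{"name": "step_arm", "arguments": {"motion": [{"ax": 0,"ay": 0,"az": 0,"x": 0,"y": 0,"z": -0.003,"fingers": 0.3},{"ax": 0,"ay": 0,"az": 0,"x": 0,"y": 0,"z": -0.006,"fingers": 0.3},{"ax": 0,"ay": 0,"az": 0,"x": 0,"y": 0,"z": -0.0085,"fingers": 0.3},{"ax": 0,"ay": 0,"az": 0,"x": 0,"y": 0,"z": -0.0085,"fingers": 0.3},{"ax": 0,"ay": 0,"az": 0,"x": 0,"y": 0,"z": -0.0085,"fingers": 0.3}], "newtons": 25}}

```text
t: 4.6
position: [0.5138, 0.1166, 0.4224]
orientation: [[0.921, 0.39, 0.0], [0.39, -0.921, -0.0], [0.0, 0.0, -1.0]]
wrist_force: [2.6, -3.0, -2.1]
gripper_width: 0.0395
```

```bash
cat > btn.py <<'E'
from h import *
def button(c):
    # red pixels near the rim of the sleeve
    uv=proj(c,np.array([[.50,.118,.155]]))[0].astype(int); u,v=uv
    p=c['pixels'][v-12:v+13,u-12:u+13].astype(int); m=(p[...,0]>110)&(p[...,1]<80)&(p[...,2]<90)
    ij=np.argwhere(m); return m.sum(), (ij.mean(0)[::-1]+[u-12,v-12] if len(ij) else None), uv
E
python3 -c "
from btn import *
for n in('side','top'): print(n,button(cam(n)))
s=sensors.state();print(s['position'],s['wrist_force'])"
```

```text
side (np.int64(6), array([247.66666667, 206.5       ]), array([250, 207]))
top (np.int64(0), None, array([227, 192]))
[0.51382282 0.11661883 0.42232889] [ 2.7758569  -4.261755   -1.98785065]
```

The column has risen 73.4 mm and red shows at the sleeve's rim at (248,206). I'll lower slightly to feel whether the lock holds before letting go.

Call:
{"name": "step_arm", "arguments": {"motion": [{"ax": 0,"ay": 0,"az": 0,"x": 0,"y": 0,"z": 0.002,"fingers": 0.3},{"ax": 0,"ay": 0,"az": 0,"x": 0,"y": 0,"z": 0.004,"fingers": 0.3},{"ax": 0,"ay": 0,"az": 0,"x": 0,"y": 0,"z": 0.0045,"fingers": 0.3},{"ax": 0,"ay": 0,"az": 0,"x": 0,"y": 0,"z": 0.0045,"fingers": 0.3}], "newtons": 25}}

```text
t: 5.1
position: [0.5137, 0.1166, 0.4185]
orientation: [[0.921, 0.39, 0.001], [0.39, -0.921, -0.0], [0.001, 0.0, -1.0]]
wrist_force: [0.6, -4.6, 4.7]
gripper_width: 0.0394
```

Call:
{"name": "step_arm", "arguments": {"motion": [{"ax": 0,"ay": 0,"az": 0,"x": 0,"y": 0,"z": -0.001,"fingers": 0.6},{"ax": 0,"ay": 0,"az": 0,"x": 0,"y": 0,"z": -0.001,"fingers": 0.9},{"ax": 0,"ay": 0,"az": 0,"x": 0,"y": 0,"z": -0.001,"fingers": 1},{"ax": 0,"ay": 0,"az": 0,"x": 0,"y": 0,"z": -0.001,"fingers": 1},{"ax": 0,"ay": 0,"az": 0,"x": 0,"y": 0,"z": -0.001,"fingers": 1},{"ax": 0,"ay": 0,"az": 0,"x": 0,"y": 0,"z": -0.03,"fingers": 1},{"ax": 0,"ay": 0,"az": 0,"x": 0,"y": 0,"z": -0.06,"fingers": 1},{"ax": 0,"ay": 0,"az": 0,"x": 0,"y": 0,"z": -0.06,"fingers": 1}]}}

```text
t: 5.9
position: [0.5143, 0.1169, 0.482]
orientation: [[0.921, 0.39, 0.008], [0.39, -0.921, 0.002], [0.008, 0.001, -1.0]]
wrist_force: [0.3, 0.5, 0.7]
gripper_width: 0.0912
```

```bash
cat > pose.py <<'E'
from dial import *
C=.467*S-.0339*Y+OFF*N      # well mouth
def target(ytool_ang,tip):   # tip: fingertip depth below panel (m); angle: clockwise turn of tool x from -S
    z=-N; a=ytool_ang; x=-(np.cos(a)*S)+np.sin(a)*Y*0
    x0=-S; y0=np.cross(z,x0); x=np.cos(a)*x0+np.sin(a)*y0; y=np.cross(z,x)
    return C+N*(.191-tip), np.c_[x,y,z]
E
python3 -c "
from btn import *
from pose import *
for n in('side','top'): print(n,button(cam(n)))
s=sensors.state();print(s['position'],s['wrist_force'],s['q'])
print(C, target(0,-.06)[0], delta(*target(0,-.06)))"
```

```text
side (np.int64(6), array([248.    , 207.6667]), array([250, 207]))
top (np.int64(0), None, array([227, 192]))
[0.5137 0.1167 0.4782] [-1.2021  0.0001  0.1468] [0.2015 0.2044 1.5398 0.0002 1.3964 1.3715]
[ 0.4729 -0.0989  0.0713] [ 0.3679 -0.0846  0.2988] (array([-0.2129,  0.1284,  0.1791]), array([ -32.3113,   -8.9237, -146.2001]))
```

The lock held: 4.7 N upward when I pressed down. The button shows red at the rim after release. Now I'll move sideways at the same height, turning the wrist.

Call:
{"name": "step_arm", "arguments": {"motion": [{"ax": 0,"ay": 0,"az": 0,"x": -0.04,"y": 0.03,"z": 0,"fingers": 1},{"ax": 0,"ay": 0,"az": -8,"x": -0.08,"y": 0.06,"z": 0,"fingers": 1},{"ax": 0,"ay": 0,"az": -16,"x": -0.12,"y": 0.09,"z": 0,"fingers": 1},{"ax": 0,"ay": 0,"az": -24,"x": -0.16,"y": 0.11,"z": 0,"fingers": 1},{"ax": 0,"ay": 0,"az": -32,"x": -0.2,"y": 0.128,"z": 0,"fingers": 0.8},{"ax": 0,"ay": 0,"az": -40,"x": -0.213,"y": 0.128,"z": 0,"fingers": 0.6},{"ax": 0,"ay": 0,"az": -48,"x": -0.213,"y": 0.128,"z": 0,"fingers": 0.4},{"ax": 0,"ay": 0,"az": -56,"x": -0.213,"y": 0.128,"z": 0,"fingers": 0.4}]}}

```text
t: 6.8
position: [0.3666, -0.0847, 0.4767]
orientation: [[0.187, 0.982, -0.002], [0.982, -0.187, 0.001], [0.0, -0.002, -1.0]]
wrist_force: [-0.2, 0.8, 1.0]
gripper_width: 0.0621
```

```bash
python3 - <<'E'
from btn import *
from pose import *
import dial
def hands(c,zoff=.010):
    s=4; W,H=110,100; b0,a0=128,520
    j,i=np.meshgrid(np.arange(W*s),np.arange(H*s)); A=(a0-i/s)/1000;B=(b0-j/s)/1000
    P=A[...,None]*S+B[...,None]*Y+(OFF+zoff)*N
    uv=proj(c,P.reshape(-1,3)).astype(np.float32).reshape(H*s,W*s,2)
    return cv2.remap(c['pixels'],uv,None,cv2.INTER_CUBIC)
ims=[]
for n in('top','side'):
    c=cam(n); print(n,cap(c),button(c)); ims.append(hands(c)); np.save('pics/d1'+n,ims[-1])
    if n=='top': save(c,'full_top2')
cv2.imwrite('pics/dial1.png',cv2.resize(np.hstack(ims)[:,:,::-1],(800,364)))
s=sensors.state();print(s['position'],s['q'])
print(delta(*target(0,-.06)))
E
```

```text
top (array([464.8913, -29.676 ]), np.int64(25), array([297.72, 203.8 ])) (np.int64(0), None, array([227, 192]))
side (array([467.5626, -35.9118]), np.int64(29), array([274.8276, 193.8276])) (np.int64(6), array([248.    , 207.6667]), array([250, 207]))
[ 0.3671 -0.0844  0.4767] [-0.2564 -0.0442  1.8209  0.0001  1.3673 -0.0629]
(array([-0.0001,  0.0012,  0.1779]), array([-20.4013, -19.2929, -91.6558]))
```

View pics/dial1.png

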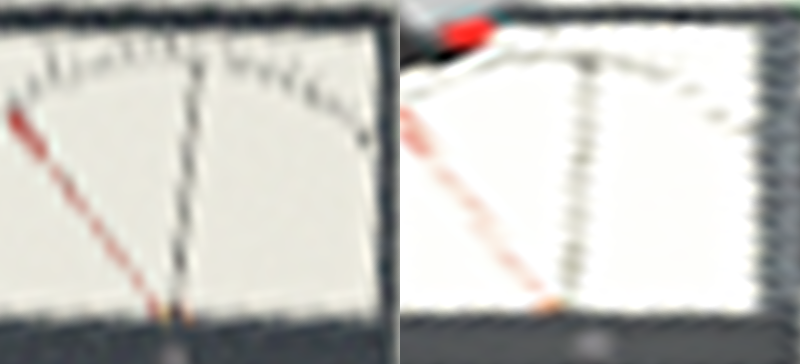

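Both rectified dials are clear. The needle stands about 5° right of the slope axis, with its tip at (198,62). The red hand is about 37° left, with its tip at (12,115). I'll fit lines for the exact difference while moving to the standoff over the well.

```bash
cat > meas.py <<'E'
from btn import *
from pose import *
def rect(c,zoff=.010):
    s=4; W,H=110,100; b0,a0=128,520
    j,i=np.meshgrid(np.arange(W*s),np.arange(H*s)); A=(a0-i/s)/1000;B=(b0-j/s)/1000
    P=A[...,None]*S+B[...,None]*Y+(OFF+zoff)*N
    uv=proj(c,P.reshape(-1,3)).astype(np.float32).reshape(H*s,W*s,2)
    return cv2.remap(c['pixels'],uv,None,cv2.INTER_CUBIC)
def wfit(w,piv,a0,r0=60,r1=270,half=14):
    # centroid of weight across the line at each radius, then straight line fit
    pr=[]
    d=np.array([np.sin(a0),-np.cos(a0)]); n=np.array([np.cos(a0),np.sin(a0)]); k=np.arange(-half,half+.5,.5)
    for r in np.arange(r0,r1,3):
        p=piv+r*d+k[:,None]*n
        v=cv2.remap(w,p[None].astype(np.float32),None,cv2.INTER_LINEAR)[0]
        v=np.clip(v-np.percentile(v,40),0,None)
        if v.max()>8: pr.append((r,(v*k).sum()/v.sum(),v.sum()))
    pr=np.array(pr); A=np.polyfit(pr[:,0],pr[:,1],1,w=np.sqrt(pr[:,2])); res=pr[:,1]-np.polyval(A,pr[:,0])
    return a0+np.arctan(A[0]), A[1], res.std(), len(pr)
def weights(im):
    f=im.astype(np.float32); red=np.clip(f[...,0]-f[...,1:].mean(-1),0,None)
    red=np.clip(red-15,0,None); dark=np.clip(235-f[...,0],0,None)  # red channel: the red hand is bright, the needle dark
    return red,dark
E
python3 - <<'E'
from meas import *
for n,pr,pn in(('top',(185,357),(193,357)),('side',(178,352),(186,345))):
    im=np.load('pics/d1'+n+'.npy'); red,dark=weights(im)
    for t in (0,1):
        r=wfit(red,np.array(pr,float),-.64); 
        k=wfit(dark,np.array(pn,float),.08)
    print(n,'hand',r,'needle',k,'diff',k[0]-r[0])
E
```

```text
top hand (np.float64(-0.6475760690554784), np.float64(2.246246854023398), np.float64(0.9128242608807371), 64) needle (np.float64(0.08575826342578599), np.float64(-2.0220732309619383), np.float64(1.7012940803473966), 70) diff 0.7333343324812643
side hand (np.float64(-0.6575780740539326), np.float64(-3.3402195519411846), np.float64(2.2785853733210497), 40) needle (np.float64(0.08410880334880012), np.float64(-0.865221472104737), np.float64(1.4522147658878366), 51) diff 0.7416868774027328
```

Call:
{"name": "step_arm", "arguments": {"motion": [{"ax": -1.7,"ay": -1.6,"az": -7.6,"x": 0,"y": 0.001,"z": 0.02,"fingers": 0.4},{"ax": -3.4,"ay": -3.2,"az": -15.2,"x": 0,"y": 0.001,"z": 0.04,"fingers": 0.4},{"ax": -5.1,"ay": -4.8,"az": -22.8,"x": 0,"y": 0.001,"z": 0.06,"fingers": 0.4},{"ax": -6.8,"ay": -6.4,"az": -30.4,"x": 0,"y": 0.001,"z": 0.08,"fingers": 0.4},{"ax": -8.5,"ay": -8,"az": -38,"x": 0,"y": 0.001,"z": 0.1,"fingers": 0.4},{"ax": -10.2,"ay": -9.6,"az": -45.8,"x": 0,"y": 0.001,"z": 0.12,"fingers": 0.4},{"ax": -11.9,"ay": -11.2,"az": -53.5,"x": 0,"y": 0.001,"z": 0.12,"fingers": 0.4},{"ax": -13.6,"ay": -12.9,"az": -61,"x": 0,"y": 0.001,"z": 0.12,"fingers": 0.4}]}}

```text
t: 7.7
position: [0.3682, -0.0841, 0.3563]
orientation: [[-0.731, 0.623, 0.279], [0.616, 0.778, -0.123], [-0.293, 0.082, -0.952]]
wrist_force: [0.7, -0.3, 0.8]
gripper_width: 0.0364
```

```bash
sed -i 's/^C=.*/C=.4663*S-.0342*Y+OFF*N/' pose.py; python3 -c "
from pose import *
s=sensors.state();print(s['position'],s['orientation'],s['q'],s['gripper_width'])
print(delta(*target(0,-.06)))"
```

```text
[ 0.3682 -0.0841  0.3563] [[-0.7312  0.6225  0.2788]
 [ 0.6159  0.7783 -0.1226]
 [-0.2933  0.0821 -0.9525]] [-0.2342 -0.0157  2.1316 -0.0825  0.7226 -1.0643] 0.03635522812978632
(array([ 0.0172, -0.0058,  0.0548]), array([ -6.7944,  -6.4013, -30.4547]))
```

Top gives a difference of 0.733 rad and side gives 0.742, so the knob needs about 2.94 rad (168°) clockwise.

Call:
{"name": "step_arm", "arguments": {"motion": [{"ax": -1.7,"ay": -1.6,"az": -7.6,"x": 0.0172,"y": -0.0058,"z": 0.02,"fingers": 0.41},{"ax": -3.4,"ay": -3.2,"az": -15.2,"x": 0.0172,"y": -0.0058,"z": 0.04,"fingers": 0.41},{"ax": -5.1,"ay": -4.8,"az": -22.8,"x": 0.0172,"y": -0.0058,"z": 0.0548,"fingers": 0.41},{"ax": -6.8,"ay": -6.4,"az": -30.4,"x": 0.0172,"y": -0.0058,"z": 0.0548,"fingers": 0.41},{"ax": -6.8,"ay": -6.4,"az": -30.4,"x": 0.0172,"y": -0.0058,"z": 0.0548,"fingers": 0.41}]}}

```text
t: 8.2
position: [0.3673, -0.085, 0.299]
orientation: [[-0.897, 0.142, 0.418], [0.13, 0.99, -0.058], [-0.422, 0.002, -0.907]]
wrist_force: [-0.1, 0.0, -0.9]
gripper_width: 0.0374
```

```bash
python3 -c "
from pose import *
s=sensors.state();print(s['position'],s['q'],s['gripper_width'])
print(delta(*target(0,-.06)),delta(*target(0,.028)))
c=cam('side'); save(c,'well',(190,110,350,230),5)"
```

```text
[ 0.3673 -0.085   0.299 ] [-0.2813  0.0447  2.2709  0.1566  0.3989 -1.8405] 0.03741001501833957
(array([0.0002, 0.0003, 0.0004]), array([-0.0305, -0.0322, -0.3842])) (array([0.0002, 0.0003, 0.0884]), array([-0.0305, -0.0322, -0.3842]))
```

View pics/well.png

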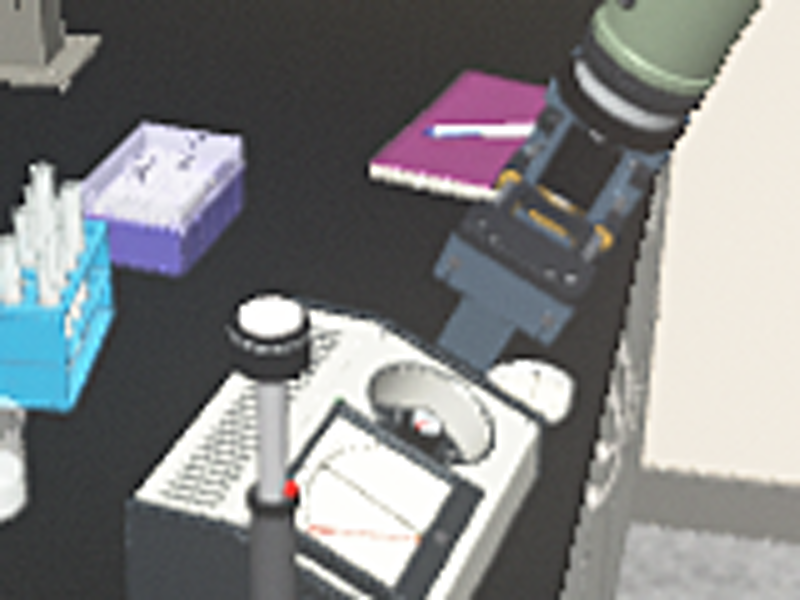

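The picture shows the button red and proud of the rim at (290,489), the head up at (270,330), and the gripper over the well at (425,420). The insertion brings q5 close to its lower range, so I'll descend in stages.

Call:
{"name": "step_arm", "arguments": {"motion": [{"ax": 0,"ay": 0,"az": -0.4,"x": 0,"y": 0,"z": 0.015,"fingers": 0.41},{"ax": 0,"ay": 0,"az": -0.4,"x": 0,"y": 0,"z": 0.03,"fingers": 0.41},{"ax": 0,"ay": 0,"az": -0.4,"x": 0,"y": 0,"z": 0.045,"fingers": 0.41},{"ax": 0,"ay": 0,"az": -0.4,"x": 0,"y": 0,"z": 0.055,"fingers": 0.41},{"ax": 0,"ay": 0,"az": -0.4,"x": 0,"y": 0,"z": 0.055,"fingers": 0.41}]}}

```text
t: 8.75
position: [0.3911, -0.0882, 0.2495]
orientation: [[-0.898, 0.134, 0.418], [0.121, 0.991, -0.058], [-0.422, -0.001, -0.906]]
wrist_force: [0.1, -0.2, 0.7]
gripper_width: 0.0372
```

```bash
python3 -c "
from meas import *
s=sensors.state();print(s['position'],s['q'],s['gripper_width'],s['wrist_force'])
print(delta(*target(0,.028)))
c=cam('top'); save(c,'well2',(205,140,365,260),5)"
```

```text
[ 0.3911 -0.0882  0.2495] [-0.2708  0.1712  2.3009  0.2349  0.2432 -1.9231] 0.03716502083369047 [ 0.1393 -0.1654  0.6997]
(array([0.0012, 0.0002, 0.0334]), array([-0.0403,  0.0031,  0.0955]))
```

View pics/well2.png

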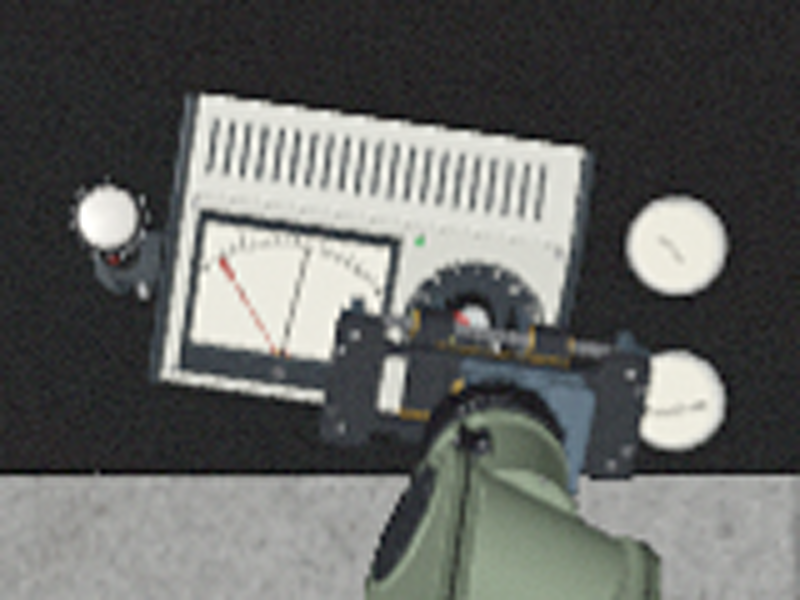

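The picture shows the gripper over the well with the knob cap at (470,315) between the fingers. Both hands stay visible from the top, so I can watch the dial while turning. I'll insert and grip.

Call:
{"name": "step_arm", "arguments": {"motion": [{"ax": 0,"ay": 0,"az": 0,"x": 0.001,"y": 0,"z": 0.01,"fingers": 0.41},{"ax": 0,"ay": 0,"az": 0,"x": 0.001,"y": 0,"z": 0.02,"fingers": 0.41},{"ax": 0,"ay": 0,"az": 0,"x": 0.001,"y": 0,"z": 0.028,"fingers": 0.41},{"ax": 0,"ay": 0,"az": 0,"x": 0.001,"y": 0,"z": 0.033,"fingers": 0.41},{"ax": 0,"ay": 0,"az": 0,"x": 0.001,"y": 0,"z": 0.033,"fingers": 0.41}]}}

```text
t: 9.3
position: [0.404, -0.0902, 0.2197]
orientation: [[-0.898, 0.133, 0.42], [0.12, 0.991, -0.059], [-0.424, -0.002, -0.906]]
wrist_force: [0.2, 0.7, -0.8]
gripper_width: 0.0373
```

Call:
{"name": "step_arm", "arguments": {"motion": [{"ax": 0,"ay": 0,"az": 0,"x": 0,"y": 0,"z": 0,"fingers": 0.3},{"ax": 0,"ay": 0,"az": 0,"x": 0,"y": 0,"z": 0,"fingers": 0.15},{"ax": 0,"ay": 0,"az": 0,"x": 0,"y": 0,"z": 0,"fingers": 0.15},{"ax": 0,"ay": 0,"az": 0,"x": 0,"y": 0,"z": 0,"fingers": 0.15}], "newtons": 20}}

```text
t: 9.7
position: [0.4039, -0.0899, 0.2204]
orientation: [[-0.897, 0.132, 0.421], [0.119, 0.991, -0.058], [-0.425, -0.002, -0.905]]
wrist_force: [1.6, 4.7, 1.2]
gripper_width: 0.0255
```

```bash
python3 -c "
from meas import *
s=sensors.state();print(s['position'],s['q'],s['gripper_width'],s['wrist_force'],s['moment'])
print(delta(*target(0,.028)))"
```

```text
[ 0.4039 -0.0899  0.2204] [-0.2659  0.2473  2.3142  0.3613  0.1544 -2.0497] 0.025483106464394854 [1.6312 4.6858 1.2378] [ 0.8105 -0.1235  0.2598]
(array([0.0006, 0.0001, 0.0015]), array([-0.0384,  0.156 ,  0.2167]))
```

The knob is gripped at 25.5 mm. I'll turn it clockwise.

Call:
{"name": "step_arm", "arguments": {"motion": [{"ax": 0,"ay": 0,"az": 4,"x": 0,"y": 0.001,"z": 0,"fingers": 0.15},{"ax": 0,"ay": 0,"az": 12,"x": 0,"y": 0.001,"z": 0,"fingers": 0.15},{"ax": 0,"ay": 0,"az": 20,"x": 0,"y": 0.001,"z": 0,"fingers": 0.15},{"ax": 0,"ay": 0,"az": 28,"x": 0,"y": 0.001,"z": 0,"fingers": 0.15},{"ax": 0,"ay": 0,"az": 36,"x": 0,"y": 0.001,"z": 0,"fingers": 0.15},{"ax": 0,"ay": 0,"az": 44,"x": 0,"y": 0.001,"z": 0,"fingers": 0.15},{"ax": 0,"ay": 0,"az": 52,"x": 0,"y": 0.001,"z": 0,"fingers": 0.15},{"ax": 0,"ay": 0,"az": 60,"x": 0,"y": 0.001,"z": 0,"fingers": 0.15}]}}

```text
t: 10.5
position: [0.4024, -0.0911, 0.2197]
orientation: [[-0.327, 0.846, 0.42], [0.92, 0.387, -0.063], [-0.216, 0.366, -0.905]]
wrist_force: [-12.7, -22.2, 1.9]
gripper_width: 0.0253
```

```bash
cat > m.py <<'E'
from meas import *
import sys
a0=float(sys.argv[1])
for n,pr,pn in(('top',(187,357),(191,357)),('side',(174,350),(185,345))):
    c=cam(n); im=rect(c); np.save('pics/d_%s_%s'%(sys.argv[2],n),im); red,dark=weights(im)
    print(n,button(c)[0])
    try: print(n,'hand',np.round(wfit(red,np.array(pr,float),a0),4),'needle',np.round(wfit(dark,np.array(pn,float),.08),4))
    except Exception as e: print(n,e)
s=sensors.state(); R=s['orientation']
x0=-S; y0=np.cross(-N,x0); print('tool turn',np.degrees(np.arctan2(R[:,0]@y0,R[:,0]@x0)), s['q'],s['wrist_force'],s['moment'],s['gripper_width'])
print(delta(*target(0,.028))[0], np.degrees(np.arccos(-R[:,2]@N)))
E
python3 m.py -.387 a
```

```text
top 1
top hand [-0.3882  1.7267  2.0424 70.    ] needle [ 0.0866 -0.1854  1.6813 70.    ]
side 6
side hand [-0.3853 -1.5765  2.8571 48.    ] needle [ 0.085  -0.0289  1.3717 50.    ]
tool turn 59.97380641711819 [-0.2684  0.2471  2.3178  0.3508  0.1496 -0.9913] [-11.9014 -19.1681   2.5732] [-3.2036  1.9597 -1.6681] 0.025400516855611885
[0.0008 0.0016 0.0015] 0.3279920327473837
```

The hand followed the knob at the 0.25 ratio, moving 0.26 rad for 60°. The side load of about 22 N shows the grasp is about 2 mm off the knob's axis. The two measured positions put the axis at S = 464.9, Y = -33.6 mm, which agrees with the cap seen from the top. I'll let go, centre there and regrip.

Call:
{"name": "step_arm", "arguments": {"motion": [{"ax": 0,"ay": 0,"az": 0,"x": -0.001,"y": -0.0015,"z": 0,"fingers": 0.25},{"ax": 0,"ay": 0,"az": 0,"x": -0.001,"y": -0.0015,"z": 0,"fingers": 0.36},{"ax": 0,"ay": 0,"az": 0,"x": -0.001,"y": -0.0015,"z": 0,"fingers": 0.36},{"ax": 0,"ay": 0,"az": 0,"x": -0.001,"y": -0.0015,"z": 0,"fingers": 0.36}]}}

```text
t: 11.0
position: [0.4033, -0.0906, 0.2199]
orientation: [[-0.334, 0.843, 0.421], [0.918, 0.393, -0.059], [-0.215, 0.367, -0.905]]
wrist_force: [0.3, -0.8, -0.4]
gripper_width: 0.0331
```

```bash
sed -i 's/^C=.*/C=.4649*S-.0336*Y+OFF*N/' pose.py; python3 m.py -.387 b; python3 -c "
from pose import *
print(delta(*target(np.pi/3,.028)))"
```

```text
top 1
top hand [-0.3831  1.831   2.0241 70.    ] needle [ 0.0862 -0.1036  1.7241 70.    ]
side 6
side hand [-0.3853 -1.6514  2.9474 46.    ] needle [ 0.085  -0.0218  1.444  49.    ]
tool turn 59.751107667871665 [-0.2679  0.2478  2.3159  0.3698  0.1525 -1.0133] [-0.2819  1.0388 -0.1895] [ 0.0327  0.1536 -0.0067] 0.032489498916703
[ 0.0018 -0.0004  0.0012] 0.16608325423430556
(array([ 0.0018, -0.0004,  0.0012]), array([0.1083, 0.1259, 0.249 ]))
```

Call:
{"name": "step_arm", "arguments": {"motion": [{"ax": 0,"ay": 0,"az": 0,"x": 0.0018,"y": -0.0004,"z": 0,"fingers": 0.36},{"ax": 0,"ay": 0,"az": 0,"x": 0.0018,"y": -0.0004,"z": 0,"fingers": 0.15},{"ax": 0,"ay": 0,"az": 0,"x": 0.0018,"y": -0.0004,"z": 0,"fingers": 0.15},{"ax": 0,"ay": 0,"az": 0,"x": 0.0018,"y": -0.0004,"z": 0,"fingers": 0.15}], "newtons": 20}}

```text
t: 11.5
position: [0.4016, -0.0891, 0.2189]
orientation: [[-0.334, 0.844, 0.419], [0.918, 0.393, -0.058], [-0.214, 0.365, -0.906]]
wrist_force: [-2.8, -1.7, 1.0]
gripper_width: 0.0251
```

Call:
{"name": "step_arm", "arguments": {"motion": [{"ax": 0,"ay": 0,"az": 6,"x": 0,"y": 0,"z": 0,"fingers": 0.15},{"ax": 0,"ay": 0,"az": 14,"x": 0,"y": 0,"z": 0,"fingers": 0.15},{"ax": 0,"ay": 0,"az": 22,"x": 0,"y": 0,"z": 0,"fingers": 0.15},{"ax": 0,"ay": 0,"az": 30,"x": 0,"y": 0,"z": 0,"fingers": 0.15},{"ax": 0,"ay": 0,"az": 38,"x": 0,"y": 0,"z": 0,"fingers": 0.15},{"ax": 0,"ay": 0,"az": 46,"x": 0,"y": 0,"z": 0,"fingers": 0.15},{"ax": 0,"ay": 0,"az": 50,"x": 0,"y": 0,"z": 0,"fingers": 0.15},{"ax": 0,"ay": 0,"az": 50,"x": 0,"y": 0,"z": 0,"fingers": 0.15}]}}

```text
t: 12.3
position: [0.4018, -0.0891, 0.219]
orientation: [[0.432, 0.799, 0.419], [0.891, -0.451, -0.058], [0.143, 0.399, -0.906]]
wrist_force: [-2.3, -1.3, 1.1]
gripper_width: 0.0254
```

```bash
python3 m.py -.17 c
```

```text
top 0
top hand [-0.1388 -4.1264  0.8524 56.    ] needle [ 0.0874 -0.3928  1.7529 70.    ]
side 6
side hand [-0.175  -0.9413  1.9425 56.    ] needle [ 0.0857 -0.1215  1.4876 49.    ]
tool turn 109.707680671399 [-0.2651  0.2475  2.3201  0.3682  0.1498 -0.1376] [-2.8493 -1.7301  0.5253] [-0.2861  0.7131 -0.1515] 0.02536445943766038
[0.0004 0.0005 0.0012] 0.08324861589013054
```

Call:
{"name": "step_arm", "arguments": {"motion": [{"ax": 0,"ay": 0,"az": 6,"x": 0,"y": 0,"z": 0,"fingers": 0.15},{"ax": 0,"ay": 0,"az": 14,"x": 0,"y": 0,"z": 0,"fingers": 0.15},{"ax": 0,"ay": 0,"az": 22,"x": 0,"y": 0,"z": 0,"fingers": 0.15},{"ax": 0,"ay": 0,"az": 30,"x": 0,"y": 0,"z": 0,"fingers": 0.15},{"ax": 0,"ay": 0,"az": 38,"x": 0,"y": 0,"z": 0,"fingers": 0.15},{"ax": 0,"ay": 0,"az": 46,"x": 0,"y": 0,"z": 0,"fingers": 0.15},{"ax": 0,"ay": 0,"az": 50,"x": 0,"y": 0,"z": 0,"fingers": 0.15},{"ax": 0,"ay": 0,"az": 50,"x": 0,"y": 0,"z": 0,"fingers": 0.15}]}}

```text
t: 13.2
position: [0.4019, -0.0893, 0.219]
orientation: [[0.889, 0.183, 0.42], [0.228, -0.972, -0.059], [0.397, 0.148, -0.906]]
wrist_force: [-3.4, -3.4, 0.2]
gripper_width: 0.0253
```

```bash
python3 m.py .05 d; python3 -c "
import numpy as np,cv2
a=np.hstack([np.load('pics/d_d_%s.npy'%n) for n in('top','side')])[:,:,::-1]
cv2.imwrite('pics/dial2.png',cv2.resize(a,(800,364)))"
```

```text
top 0
top hand [ 0.0546  2.6643  2.1441 53.    ] needle [ 0.0714  0.9008  1.5829 70.    ]
side 6
side hand [ 0.0414  4.2451  1.1004 70.    ] needle [ 0.0618 -0.6386  2.2879 65.    ]
tool turn 159.64585686888424 [-0.2654  0.2476  2.32    0.368   0.1493  0.7339] [-4.4982 -3.8815 -0.5082] [-0.5346  0.884  -0.33  ] 0.024898242437118936
[ 0.0006 -0.0002  0.0012] 0.11844223702416594
```

View pics/dial2.png

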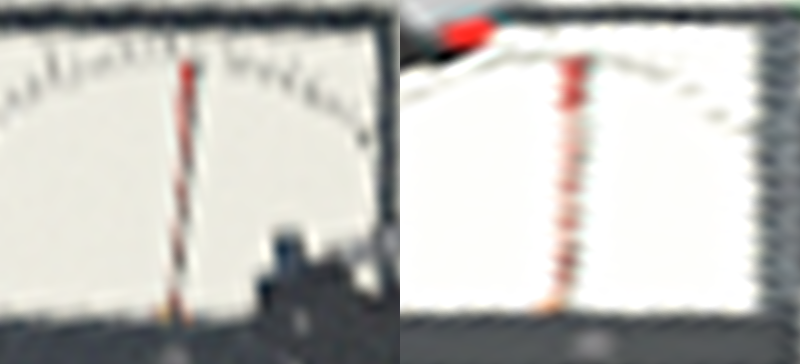

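The hand is now just left of the needle: its red tip is at (188,70), against the needle tip at (198,62) seen earlier. About 9° of knob remains by the line fits and the turn made.

Call:
{"name": "step_arm", "arguments": {"motion": [{"ax": 0,"ay": 0,"az": 4,"x": 0,"y": 0,"z": 0,"fingers": 0.15},{"ax": 0,"ay": 0,"az": 9,"x": 0,"y": 0,"z": 0,"fingers": 0.15},{"ax": 0,"ay": 0,"az": 9,"x": 0,"y": 0,"z": 0,"fingers": 0.15},{"ax": 0,"ay": 0,"az": 9,"x": 0,"y": 0,"z": 0,"fingers": 0.15}]}}

```text
t: 13.7
position: [0.4019, -0.0893, 0.219]
orientation: [[0.907, 0.043, 0.42], [0.075, -0.995, -0.059], [0.415, 0.085, -0.906]]
wrist_force: [-3.0, -3.5, -0.4]
gripper_width: 0.0255
```

```bash
python3 m.py .085 e; python3 - <<'E'
from meas import *
# centroid of the red broad end (r 50..70mm) about each picture's needle line, and before (b: needle)
for n,pn in(('top',(191,357)),('side',(185,345))):
    for t in 'abcde':
        im=np.load(f'pics/d_{t}_{n}.npy'); red,dark=weights(im)
        w={'a':-.388,'b':-.388,'c':-.17,'d':.045,'e':.085}[t]
        out=[]
        for W,a0 in((red,w),(dark,.085)):
            d=np.array([np.sin(a0),-np.cos(a0)]);q=np.array([np.cos(a0),np.sin(a0)]);k=np.arange(-18,18.5,.5)
            L=[]
            for r in np.arange(225,275,3):
                p=np.array(pn,float)+r*d+k[:,None]*q; v=cv2.remap(W,p[None].astype(np.float32),None,cv2.INTER_LINEAR)[0]; L.append(np.clip(v-np.percentile(v,40),0,None))
            v=np.mean(L,0); out.append(a0+np.arctan((v*k).sum()/v.sum()/250))
        print(n,t,np.round(out,4))
a=np.hstack([np.load('pics/d_e_%s.npy'%n) for n in('top','side')])[:,:,::-1]
cv2.imwrite('pics/dial3.png',cv2.resize(a,(800,364)))
E
```

```text
top 0
top hand [ 0.0792  7.0754  0.2072 11.    ] needle [ 0.0887 -0.474   1.5836 70.    ]
side 6
side hand [ 0.0793  2.0078  1.6132 70.    ] needle [ 0.0794 -2.4104  1.4332 70.    ]
tool turn 168.64834804746656 [-0.2654  0.2476  2.32    0.368   0.1492  0.891 ] [-3.4894 -2.5273  0.3911] [-0.5448  0.9423 -0.3773] 0.02533633205166476
[ 0.0006 -0.0003  0.0012] 0.12565335263954067
top a [-0.3953  0.0861]
top b [-0.3903  0.0861]
top c [-0.1695  0.0858]
top d [0.0474 0.0742]
top e [0.0917 0.0877]
side a [-0.4297  0.0796]
side b [-0.4301  0.08  ]
side c [-0.2125  0.0801]
side d [0.0136 0.0543]
side e [0.0459 0.0665]
```

View pics/dial3.png

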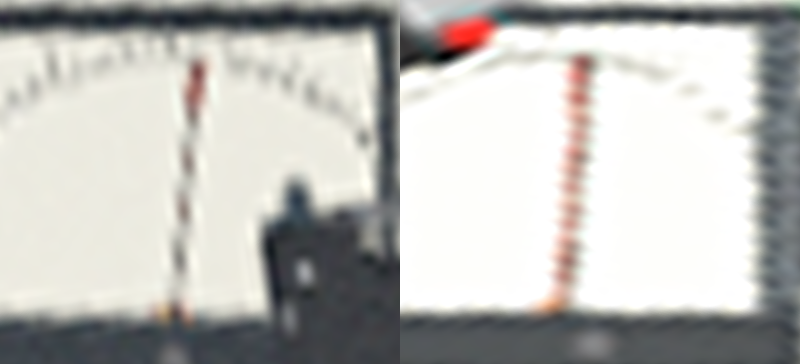

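Hand and needle now overlap in both views. In the top view the red end is at 0.088 rad by line fit and turn count, and the needle is at 0.086. The side view differs by a constant parallax of about 0.035 rad. I'll release and back straight out.

Call:
{"name": "step_arm", "arguments": {"motion": [{"ax": 0,"ay": 0,"az": 0,"x": 0,"y": 0,"z": 0,"fingers": 0.3},{"ax": 0,"ay": 0,"az": 0,"x": 0,"y": 0,"z": 0,"fingers": 0.38},{"ax": 0,"ay": 0,"az": 0,"x": 0,"y": 0,"z": 0,"fingers": 0.38},{"ax": 0,"ay": 0,"az": 0,"x": 0,"y": 0,"z": -0.015,"fingers": 0.38},{"ax": 0,"ay": 0,"az": 0,"x": 0,"y": 0,"z": -0.035,"fingers": 0.38},{"ax": 0,"ay": 0,"az": 0,"x": 0,"y": 0,"z": -0.06,"fingers": 0.38},{"ax": 0,"ay": 0,"az": 0,"x": 0,"y": 0,"z": -0.09,"fingers": 0.38},{"ax": 0,"ay": 0,"az": 0,"x": 0,"y": 0,"z": -0.12,"fingers": 0.38}]}}

```text
t: 14.6
position: [0.3513, -0.082, 0.3289]
orientation: [[0.906, 0.042, 0.42], [0.073, -0.996, -0.059], [0.416, 0.084, -0.905]]
wrist_force: [0.4, 0.7, -0.5]
gripper_width: 0.0343
```

Call:
{"name": "step_arm", "arguments": {"motion": [{"ax": 0,"ay": 0,"az": 0,"x": 0,"y": 0,"z": -0.03,"fingers": 0.38},{"ax": 0,"ay": 0,"az": 0,"x": 0,"y": 0.03,"z": -0.05,"fingers": 0.38},{"ax": 0,"ay": 0,"az": 0,"x": 0,"y": 0.06,"z": -0.05,"fingers": 0.38},{"ax": 0,"ay": 0,"az": 0,"x": 0,"y": 0.08,"z": -0.05,"fingers": 0.38},{"ax": 0,"ay": 0,"az": 0,"x": 0,"y": 0.08,"z": -0.05,"fingers": 0.38}]}}

```text
t: 15.1
position: [0.3343, -0.1606, 0.3806]
orientation: [[0.906, 0.038, 0.422], [0.07, -0.996, -0.061], [0.418, 0.085, -0.904]]
wrist_force: [0.0, 0.9, -0.1]
gripper_width: 0.0345
```

```bash
python3 m.py .086 f; python3 - <<'E'
from meas import *
c=cam('top'); 
# average several frames for less noise
im=np.mean([rect(cam('top')).astype(float) for _ in range(6)],0).astype(np.uint8); red,dark=weights(im)
def tip(W,a0,pn=(191,357)):
    d=np.array([np.sin(a0),-np.cos(a0)]);q=np.array([np.cos(a0),np.sin(a0)]);k=np.arange(-18,18.5,.5);L=[]
    for r in np.arange(225,275,3):
        p=np.array(pn,float)+r*d+k[:,None]*q; v=cv2.remap(W,p[None].astype(np.float32),None,cv2.INTER_LINEAR)[0]; L.append(np.clip(v-np.percentile(v,40),0,None))
    v=np.mean(L,0); return a0+np.arctan((v*k).sum()/v.sum()/250)
f=im.astype(np.float32); cov=np.clip(235-f[...,1],0,None)  # green channel: hand and needle together
print('red',tip(red,.086),'dark',tip(dark,.086),'union',tip(cov,.086))
big=cv2.resize(im[:,:,::-1],(480,436)); full=cv2.resize(c['pixels'][140:260,205:365,::-1],(320,240)); s=cam('side')['pixels'][110:230,190:350,::-1]
out=np.zeros((500,800,3),np.uint8); out[:436,:480]=big; out[:240,480:]=full; out[250:490,480:]=cv2.resize(s,(320,240)); cv2.imwrite('pics/final.png',out)
P=pts(c,[[226,181+0]]); v,u=np.mgrid[170:200,215:240]; P=pts(c,np.c_[u.ravel(),v.ravel()]); h=P[(P[:,2]>.19)&(P[:,2]<.28)]; print('head top z',np.percentile(h[:,2],95),h.mean(0))
print(sensors.state()['wrist_force'])
E
```

```text
top 0
top hand [ 0.0762  7.7508  0.2553 11.    ] needle [ 0.0889 -0.4986  1.6236 70.    ]
side 6
side hand [ 0.0793  2.0083  1.6036 70.    ] needle [ 0.0789 -2.3477  1.4304 70.    ]
tool turn 168.82887699360543 [-0.5402 -0.0743  2.1385  0.2642  0.6881  0.8003] [-0.9135 -0.9675  0.7729] [0.1024 0.2007 0.018 ] 0.034822782802440236
[ 0.0006 -0.08    0.1711] 0.10575902024799595
red 0.09202550455039261 dark 0.08764498716009829 union 0.08872876134732136
head top z 0.2608373468788362 [0.5149 0.1174 0.2543]
[ 0.5184  0.7635 -0.2095]
```

View pics/final.png

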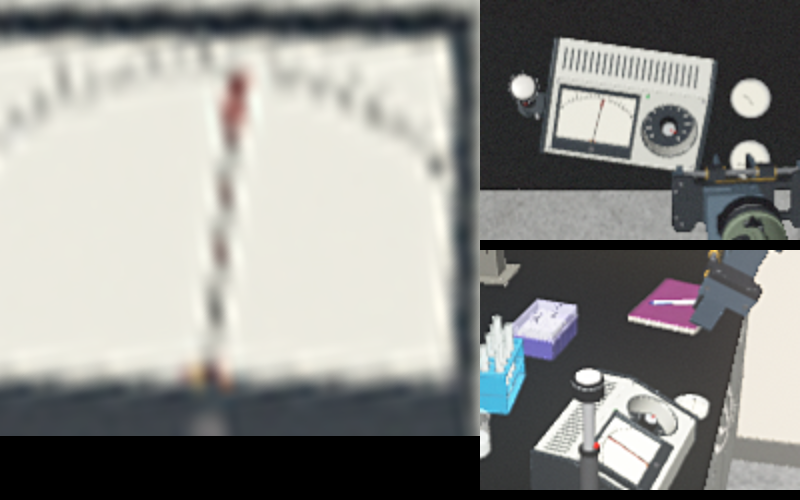

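The final picture shows the red broad end centred behind the needle at (237,95) and the column up with the red button at its rim. The dishes are in place and the gripper is clear. I'm handing in.

```bash
python3 -c "
from rig import job; print(job.job_done())"
```

```text
the job is handed in; nothing more can be done
None
```

The sensor column is locked up, the red set hand stands under the black needle, and the job is handed in. The robot's clock was at about 15 s of the 64 allowed, and nothing was being touched.

- **Column:** I raised it 73 mm. It pushed back with 4.7 N when I pressed down, and it held after release. The red button showed at the sleeve's rim, and the dome top measured 0.26 m above the worktop, as expected when locked.
- **Set hand:** I turned the knob about 169° clockwise in two grips. From the top camera, the hand was at 0.084–0.092 rad and the needle at 0.086–0.089 rad, so they agree to within about 0.006 rad.
- **Disagreements:** The side camera showed the hand about 0.035 rad further left than the top camera did. I took this as parallax, because the offset was the same at each position where both cameras had a clear view. Line fits to the red hand were also poor once the needle covered it, so I relied on its broad tip and the turn made.
- **Side load:** In the first knob grip I was about 2 mm off the knob's axis, which put about 25 N on the wrist. I let go, recentred and regripped, and after that the load was about 6 N or less.
- **Bystanders:** I kept clear of the dishes, flask and bottle. The final pictures show the dishes in place. I did not check the flask and bottle in a final picture.

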